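# Refit the matched bearing caps on the print head's cross shaft

### The arm

A 7-joint arm with a two-finger parallel gripper is mounted at the origin on the work surface. World frame = base frame: x ahead of the robot, y to its left, z up, the work surface at z = 0. Lengths are in m, angles in rad, forces in N, time in s.
With the tool pointing down it reaches from about 0.4 to 0.85 m from the base axis. Payload 4.4 kg.
Tool frame: the origin (TCP) lies on the centre line of the jaws, within the pads' length; the fingertips stand 25 mm ahead of it and the grasp point (between the pads) lies 6 mm ahead of it; z points along the fingers, y is the direction in which the jaws open and shut (so a half turn about z gives the same grasp; the last joint's range is limited). The gripper opens to 94 mm and grips with 3 to 60 N. Pads are 16 mm wide; open, the fingers measure 119 mm over their backs; the gripper's body (75 mm by 177 mm) begins 78 mm behind the grasp point.
Start: joints at [1.178, 0.628, 0.038, 1.517, -0.027, 0.996, -0.02], TCP at [0.209, -0.616, 0.23] pointing down, gripper open.
Joint ranges: [-3.06, 3.06], [-0.37, 2.12], [-1.25, 1.32], [0.18, 2.47], [-1.1, 4.24], [0.23, 1.98], [-2.94, 2.94]. Speed limits (rad/s): [2.57, 2.57, 3.14, 3.14, 3.14, 3.14, 3.14].

### API

Orientations are given as a 3x3 rotation matrix whose columns are the frame's x, y, z axes.
In Python, from rig import * gives the robot as it stands. Calls block until the motion is done:
- movep(position, orientation): joint-space move of the TCP to a pose.
- movel(position, attitude=None, velocity=0.15, threshold=None): straight line of the TCP; attitude=None keeps the orientation; velocity is the mean speed in m/s. With threshold (N) it stops when the force on the tool has changed by that much, and returns True; else False.
- move_joints(angles): joint-space move.
- move_gripper(opening, effort=None): opening from 0.0 (shut) to 1.0 (fully open); effort is the grip in N (None keeps the last); returns when the fingers have stopped.
- hold(seconds).
- solve_ik(position, orientation): joint angles nearest the present ones, or None.
- camera(name): name is "scene" or "top" or "wrist"; returns a dict with "color" (400x640x3 uint8, blue, green, red), "K" (3x3 intrinsics, pixels), "R" (3x3) and "t" (3): a world point X has camera coordinates R X + t; the wrist camera has in their place "tool_from_camera" (4x4, takes a point from camera to tool coordinates, whose origin is the TCP and whose axes are the flange's). Camera axes: x right, y down, z forward; pixel columns grow to the right and rows downward; lengths in m; the calibration is good to about 2 mm. A picture is of the moment at which its call begins: read the wrist's pose just before it. There is no depth.
A pose or a line that the arm cannot do raises IKError and nothing moves.
- finish_job(): hands the job in, once; it reports no verdict.
Readings, each from a call of its own:
- read_time(): time.
- read_joint_positions(): joint angles.
- read_qd(): joint speeds.
- read_effort(): joint torques, N m.
- read_eef_pos(): TCP position.
- read_tcp_rot(): TCP orientation.
- read_force(): force on the tool from outside, world axes, zero at the start.
- read_ft_torque(): the same for the moment, N m.
- read_width(): opening from 0.0 (shut) to 1.0 (fully open).
Only numpy, scipy, OpenCV 4.12 (cv2) and the standard library are available. Lean on these libraries where they do the work, as an engineer would, in place of code of your own. Each camera call takes 0.05 s, during which the arm holds its last target.

### The job

The print head's cross shaft lies in its four bottom bearing halves: put every cap that is on the bench back on its own bottom half (same paint colour, paint mark over paint mark), seated flat on the split, and lock each with one of the red-gripped cross pins, pushed fully home through both ears from the paint-marked side (the side nearer the robot). When all are locked, swing the orange crank right over, away from the robot, to its far stop to prove that the shaft turns freely, and leave it there. If a cap is missing, its bottom half and the spare pin need nothing done; do not push about or knock over the other things on the bench.

Things in the scene. Friction and masses are not known exactly. Their poses are not given: they have to be found in the camera images.
- shaft (a joint): steel cross shaft, 20 mm diameter, axis 70 mm above the bench over a fixed grey rail (104 x 340 x 40 mm), with an orange crank on its +y end; rad: 0 = crank leaning 0.75 rad from vertical to the robot side (-x), 1.5 = far stop, leaning 0.75 rad away (+x). Needs about 2 N at the crank's bar and stays where it is left
- crank_grip (a point): middle of the free part of the crank's black hand bar: round, 16 mm in diameter, along the shaft, free for 19 mm either side of this point; 66 mm from the shaft axis; free space above it and on its -x and +x sides
- rail: fixed grey rail under the bearings, 104 (x) x 340 (y) x 40 mm; origin at the middle of its underside, axes as those of the bases, yaw up to 0.12 rad either way
- base_yellow: bottom half, yellow paint mark on its front (-x) ear and foot, fixed; 74 x 44 mm. Origin: middle of its split face, on the shaft axis, 70 mm above the bench; x away from the robot, y along the shaft, z up. Ears at x -37 to -30 and 30 to 37 mm, 40 mm high, each with a 14 mm bore along x, 27 mm up, y 0. Keys 7 mm wide, 8.5 high, at x -20, y -12 and x 20, y -12 mm. Bases 84 mm apart, order varies
- cap_yellow: cap with yellow paint stripe on top at its front (-x) end; aluminium, 56 (x) x 44 (y) x 42 mm, 0.15-0.28 kg. Origin: middle of its underside; seated, origin and axes coincide with base_yellow's (play 1.5-2 mm). Channel 24 wide, 12 high along y for the shaft; 10 mm slots for the keys of base_yellow alone; 14 mm bore along x, 27 mm up. May be absent
- cap_yellow_lock (a point): point at x -59, y 0, z +27 mm in cap_yellow's frame: where a pin's origin lies when fully home in this cap
- base_blue: bottom half, blue paint mark on its front (-x) ear and foot, fixed; 74 x 44 mm. Origin: middle of its split face, on the shaft axis, 70 mm above the bench; x away from the robot, y along the shaft, z up. Ears at x -37 to -30 and 30 to 37 mm, 40 mm high, each with a 14 mm bore along x, 27 mm up, y 0. Keys 7 mm wide, 8.5 high, at x -20, y -4 and x 20, y 12 mm. Bases 84 mm apart, order varies
- cap_blue: cap with blue paint stripe on top at its front (-x) end; aluminium, 56 (x) x 44 (y) x 42 mm, 0.15-0.28 kg. Origin: middle of its underside; seated, origin and axes coincide with base_blue's (play 1.5-2 mm). Channel 24 wide, 12 high along y for the shaft; 10 mm slots for the keys of base_blue alone; 14 mm bore along x, 27 mm up. May be absent
- cap_blue_lock (a point): point at x -59, y 0, z +27 mm in cap_blue's frame: where a pin's origin lies when fully home in this cap
- base_red: bottom half, red paint mark on its front (-x) ear and foot, fixed; 74 x 44 mm. Origin: middle of its split face, on the shaft axis, 70 mm above the bench; x away from the robot, y along the shaft, z up. Ears at x -37 to -30 and 30 to 37 mm, 40 mm high, each with a 14 mm bore along x, 27 mm up, y 0. Keys 7 mm wide, 8.5 high, at x -20, y 12 and x 20, y 4 mm. Bases 84 mm apart, order varies
- cap_red: cap with red paint stripe on top at its front (-x) end; aluminium, 56 (x) x 44 (y) x 42 mm, 0.15-0.28 kg. Origin: middle of its underside; seated, origin and axes coincide with base_red's (play 1.5-2 mm). Channel 24 wide, 12 high along y for the shaft; 10 mm slots for the keys of base_red alone; 14 mm bore along x, 27 mm up. May be absent
- cap_red_lock (a point): point at x -59, y 0, z +27 mm in cap_red's frame: where a pin's origin lies when fully home in this cap
- base_green: bottom half, green paint mark on its front (-x) ear and foot, fixed; 74 x 44 mm. Origin: middle of its split face, on the shaft axis, 70 mm above the bench; x away from the robot, y along the shaft, z up. Ears at x -37 to -30 and 30 to 37 mm, 40 mm high, each with a 14 mm bore along x, 27 mm up, y 0. Keys 7 mm wide, 8.5 high, at x -20, y 4 and x 20, y 4 mm. Bases 84 mm apart, order varies
- cap_green: cap with green paint stripe on top at its front (-x) end; aluminium, 56 (x) x 44 (y) x 42 mm, 0.15-0.28 kg. Origin: middle of its underside; seated, origin and axes coincide with base_green's (play 1.5-2 mm). Channel 24 wide, 12 high along y for the shaft; 10 mm slots for the keys of base_green alone; 14 mm bore along x, 27 mm up. May be absent
- cap_green_lock (a point): point at x -59, y 0, z +27 mm in cap_green's frame: where a pin's origin lies when fully home in this cap
- pin_1: cross pin, one of four alike: dark red square grip 44 (x) x 22 x 22 mm, steel rod 10 mm in diameter, 84 mm long out of its +x end, last 11 mm tapered; 0.21 kg. Origin: centre of the grip, x along the rod, rod's end at x +106 mm. Lies on the bench with the rod level, origin 11 mm up, roll does not matter. Home: grip against the front ear
- pin_2: cross pin, one of four alike: dark red square grip 44 (x) x 22 x 22 mm, steel rod 10 mm in diameter, 84 mm long out of its +x end, last 11 mm tapered; 0.21 kg. Origin: centre of the grip, x along the rod, rod's end at x +106 mm. Lies on the bench with the rod level, origin 11 mm up, roll does not matter. Home: grip against the front ear
- pin_3: cross pin, one of four alike: dark red square grip 44 (x) x 22 x 22 mm, steel rod 10 mm in diameter, 84 mm long out of its +x end, last 11 mm tapered; 0.21 kg. Origin: centre of the grip, x along the rod, rod's end at x +106 mm. Lies on the bench with the rod level, origin 11 mm up, roll does not matter. Home: grip against the front ear
- pin_4: cross pin, one of four alike: dark red square grip 44 (x) x 22 x 22 mm, steel rod 10 mm in diameter, 84 mm long out of its +x end, last 11 mm tapered; 0.21 kg. Origin: centre of the grip, x along the rod, rod's end at x +106 mm. Lies on the bench with the rod level, origin 11 mm up, roll does not matter. Home: grip against the front ear
- spare_collar: bystander: steel shaft collar, 36 mm diameter, 10 mm high, lying flat; origin at its underside, not to be disturbed
- ink_jar: bystander: blue ink jar with black lid, 72 mm diameter, 85 mm high; origin at its underside, not to be disturbed
- oil_bottle: bystander: clear oil bottle with red cap, 48 mm diameter, 120 mm high; origin at its underside, not to be disturbed
- spanner: bystander: steel spanner, 180 mm long; origin at its underside, not to be disturbed
There are look-alikes about, which are no part of the job. What is shaped like the cap_yellow but pink or turquoise is not meant.

How it is judged:
On the way, in this order (a step that is already met when the one before it is completed fails the run):
1. every cap present sits flat on its own bottom half and is locked by a pin pushed fully home (horizontal distance between cap_yellow and base_yellow below 0.005 m and z of cap_yellow in the frame of base_yellow between -0.003 and 0.003 m and angle between the x axis of cap_yellow and the x axis of base_yellow, either way round below 0.1 rad and angle between the z axis of cap_yellow and the z axis of base_yellow, either way round below 0.05 rad and ((distance between pin_1 and cap_yellow_lock below 0.007 m and angle between the x axis of pin_1 and the x axis of cap_yellow, either way round below 0.1 rad) or (distance between pin_2 and cap_yellow_lock below 0.007 m and angle between the x axis of pin_2 and the x axis of cap_yellow, either way round below 0.1 rad) or (distance between pin_3 and cap_yellow_lock below 0.007 m and angle between the x axis of pin_3 and the x axis of cap_yellow, either way round below 0.1 rad) or (distance between pin_4 and cap_yellow_lock below 0.007 m and angle between the x axis of pin_4 and the x axis of cap_yellow, either way round below 0.1 rad)) and horizontal distance between cap_blue and base_blue below 0.005 m and z of cap_blue in the frame of base_blue between -0.003 and 0.003 m and angle between the x axis of cap_blue and the x axis of base_blue, either way round below 0.1 rad and angle between the z axis of cap_blue and the z axis of base_blue, either way round below 0.05 rad and ((distance between pin_1 and cap_blue_lock below 0.007 m and angle between the x axis of pin_1 and the x axis of cap_blue, either way round below 0.1 rad) or (distance between pin_2 and cap_blue_lock below 0.007 m and angle between the x axis of pin_2 and the x axis of cap_blue, either way round below 0.1 rad) or (distance between pin_3 and cap_blue_lock below 0.007 m and angle between the x axis of pin_3 and the x axis of cap_blue, either way round below 0.1 rad) or (distance between pin_4 and cap_blue_lock below 0.007 m and angle between the x axis of pin_4 and the x axis of cap_blue, either way round below 0.1 rad)) and horizontal distance between cap_red and base_red below 0.005 m and z of cap_red in the frame of base_red between -0.003 and 0.003 m and angle between the x axis of cap_red and the x axis of base_red, either way round below 0.1 rad and angle between the z axis of cap_red and the z axis of base_red, either way round below 0.05 rad and ((distance between pin_1 and cap_red_lock below 0.007 m and angle between the x axis of pin_1 and the x axis of cap_red, either way round below 0.1 rad) or (distance between pin_2 and cap_red_lock below 0.007 m and angle between the x axis of pin_2 and the x axis of cap_red, either way round below 0.1 rad) or (distance between pin_3 and cap_red_lock below 0.007 m and angle between the x axis of pin_3 and the x axis of cap_red, either way round below 0.1 rad) or (distance between pin_4 and cap_red_lock below 0.007 m and angle between the x axis of pin_4 and the x axis of cap_red, either way round below 0.1 rad)) and horizontal distance between cap_green and base_green below 0.005 m and z of cap_green in the frame of base_green between -0.003 and 0.003 m and angle between the x axis of cap_green and the x axis of base_green, either way round below 0.1 rad and angle between the z axis of cap_green and the z axis of base_green, either way round below 0.05 rad and ((distance between pin_1 and cap_green_lock below 0.007 m and angle between the x axis of pin_1 and the x axis of cap_green, either way round below 0.1 rad) or (distance between pin_2 and cap_green_lock below 0.007 m and angle between the x axis of pin_2 and the x axis of cap_green, either way round below 0.1 rad) or (distance between pin_3 and cap_green_lock below 0.007 m and angle between the x axis of pin_3 and the x axis of cap_green, either way round below 0.1 rad) or (distance between pin_4 and cap_green_lock below 0.007 m and angle between the x axis of pin_4 and the x axis of cap_green, either way round below 0.1 rad))), for 0.2 s.
2. the crank is swung over to its far stop (value of joint shaft above 1.35 rad), for 0.2 s.
At the end, for the whole second after the job is handed in: each cap present on the base of its own colour (5 mm sideways, 3 mm in height, 0.05 rad flat, 0.1 rad turn) with a pin fully home from the marked side (origin within 7 mm of the lock point, 0.1 rad in line), crank within 0.15 rad of its far stop, all at rest (all of step 1 and value of joint shaft above 1.35 rad and linear speed of each of cap_yellow, cap_blue, cap_red, cap_green below 0.02 m/s); the robot touches nothing.
It fails at once if a bystander (collar, jar, bottle, spanner) is pushed more than 40 mm away or knocked over (distance of any of spare_collar, ink_jar, oil_bottle, spanner from where it was at the start of the episode above 0.04 m or angle between any of spare_collar, ink_jar, oil_bottle, spanner's own z axis and vertical above 0.6 rad).
Of cap_yellow, cap_blue, cap_red, cap_green only 3 to 4 are there at a start; the rules pass over those that are not, and their reading is None.
At some moment in a run one of cap_yellow, cap_blue, cap_red, cap_green, pin_1, pin_2, pin_3, pin_4 may be knocked a few centimetres aside while the robot is not near it.
It also fails if it takes over 210 s, if anything falls off the work surface, if the arm or the gripper's body presses on something with over 40 N, if the wrist force passes 120 N, or if a joint passes its speed limit or range.

## Working session

There is one attempt and no reset: what is moved stays moved. The work goes in short steps, each a Python script; the robot and the scene stay as the last script left them, time stands still between calls to the robot, and variables do not carry over. Pictures are saved under pics/ and viewed, and the job is handed in when it is done.

```bash
ls -la; mkdir -p pics
python3 - <<'E'
from rig import *
import cv2
print(read_time())
for n in ("scene","top","wrist"):
    c=camera(n); cv2.imwrite(f"pics/a_{n}.png",c["color"])
    print(n,c["K"].tolist(), {k:v.tolist() for k,v in c.items() if k in("R","t","tool_from_camera")})
print(read_eef_pos(),read_tcp_rot(),read_width())
E
```

```text
total 12
drwxr-xr-x  3 agent agent 4096 Dec  5 22:20 .
drwxr-xr-x 23 root  root  4096 Dec  5 22:20 ..
drwxr-xr-x  2 agent agent 4096 Dec  5 22:20 pics
0.0
scene [[362.6374181282267, 0.0, 311.98236117909966], [0.0, 362.6374181282267, 204.57194669562062], [0.0, 0.0, 1.0]] {'R': [[0.7426900816359362, 0.6694466305051275, -0.01589501635538725], [0.5311888664589722, -0.6034268741053609, -0.5947389307565674], [-0.4077374532583914, 0.4332634493154993, -0.8037617512034252]], 't': [-0.35783758035763485, -0.19666294102691842, 1.2648045684653377]}
top [[430.0453323028313, 0.0, 317.58399519234075], [0.0, 430.0453323028313, 201.66540565677488], [0.0, 0.0, 1.0]] {'R': [[-0.044512212287417675, -0.9989998426960269, 0.00423995879625917], [-0.9736928853189188, 0.04243443083834808, -0.22387827978333408], [0.22347444604831052, -0.014093735230220584, -0.9746078896616123]], 't': [-0.003525407999457114, 0.5181453453325837, 1.1548439398629724]}
wrist [[284.86602417019645, 0.0, 317.3818163590241], [0.0, 284.86602417019645, 200.9811845724825], [0.0, 0.0, 1.0]] {'tool_from_camera': [[-0.0005163132399324554, -0.9638019748466868, -0.2666186165710536, 0.07787341347065029], [0.9999996944210809, -0.0003411164007693635, -0.0007034183278567223, -0.0007236109171332439], [0.0005870079906688534, -0.266618898282221, 0.9638018564520362, -0.1545601903539658], [0.0, 0.0, 0.0, 1.0]]}
[ 0.20851531 -0.61513563  0.2297553 ] [[ 9.47086186e-01  3.20978976e-01 -5.03442865e-04]
 [ 3.20979370e-01 -9.47085138e-01  1.40901029e-03]
 [-2.45405775e-05 -1.49604895e-03 -9.99998881e-01]] 1.0024445870176448
```

View pics/a_top.png

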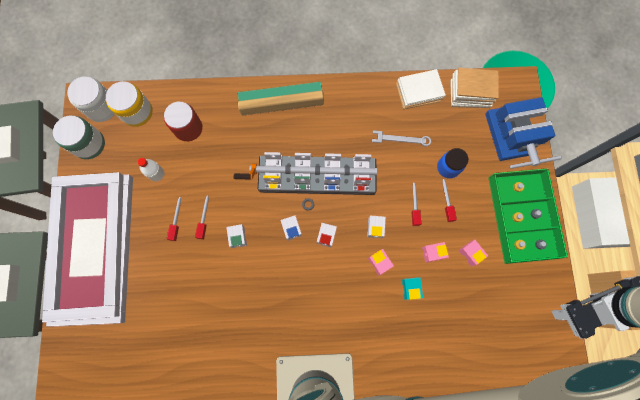

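View pics/a_scene.png

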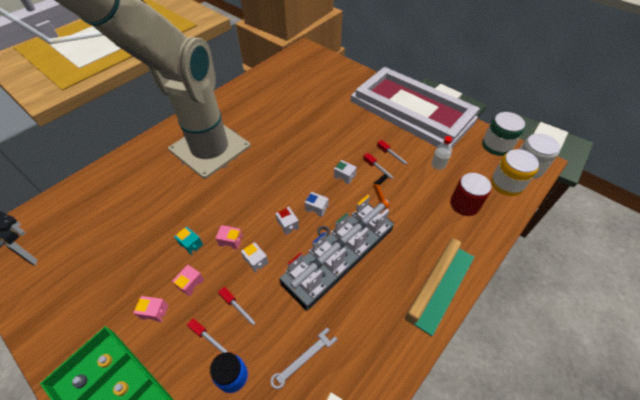

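View pics/a_wrist.png

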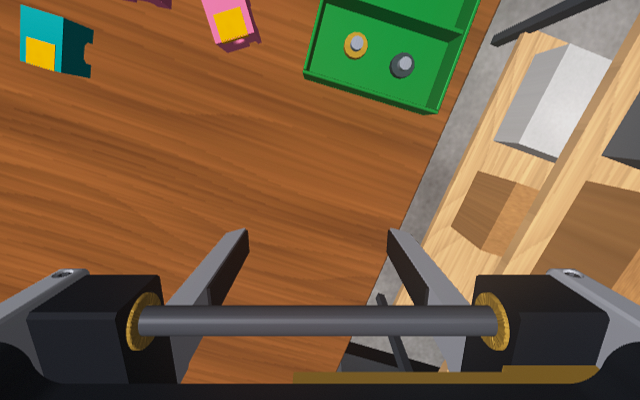

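Four aluminium caps are at top px: green (236,236), blue (291,227), red (327,235) and yellow (377,226). The pink look-alikes at (381,262), (436,251), (475,252) and the turquoise one at (413,288) are not meant. Pins are at (173,232), (201,231), (417,217) and (450,213). I'll check this in a close crop.

Run:
```python
import cv2
a=cv2.imread("pics/a_top.png")
cv2.imwrite("pics/b1.png",cv2.resize(a[145:300,220:400],None,fx=4,fy=3.8,interpolation=cv2.INTER_CUBIC)[:600])
```

```text
(no output)
```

View pics/b1.png

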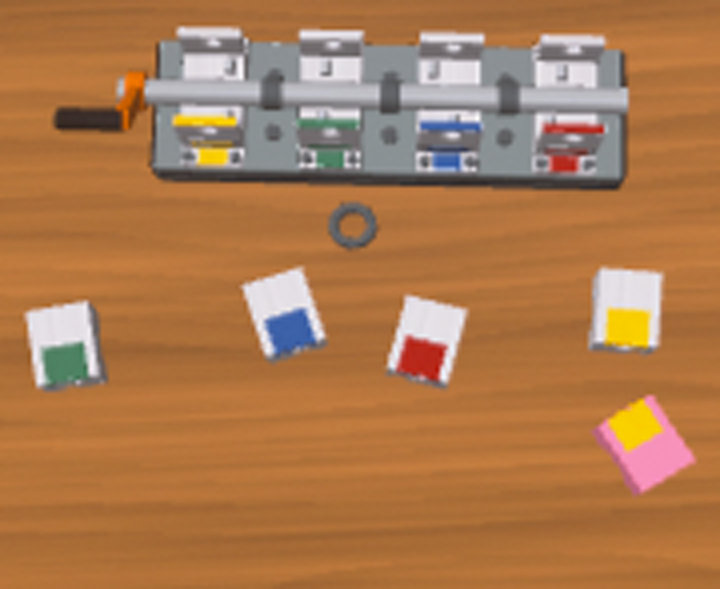

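```bash
cat > h.py <<'E'
from rig import *
import numpy as np, cv2
RD=np.diag([1.,-1,-1])
def Rz(a): c,s=np.cos(a),np.sin(a); return np.array([[c,-s,0],[s,c,0],[0,0,1.]])
def snap(name):
    p,R=np.array(read_eef_pos()),np.array(read_tcp_rot())
    c=camera(name); K=c["K"]
    if name=="wrist":
        T=np.array(c["tool_from_camera"]); Rw=R@T[:3,:3]; o=p+R@T[:3,3]
    else:
        Rw=np.array(c["R"]).T; o=-Rw@np.array(c["t"])
    return c["color"],(np.array(K),Rw,o)
def ray(cal,uv):
    K,Rw,o=cal; d=Rw@np.linalg.solve(K,[uv[0],uv[1],1.]); return o,d/np.linalg.norm(d)
def onplane(cal,uv,z):
    o,d=ray(cal,uv); return o+d*(z-o[2])/d[2]
def proj(cal,X):
    K,Rw,o=cal; q=K@(Rw.T@(np.asarray(X)-o)); return q[:2]/q[2]
def tri(obs):
    A=np.zeros((3,3));b=np.zeros(3)
    for cal,uv in obs:
        o,d=ray(cal,uv);P=np.eye(3)-np.outer(d,d);A+=P;b+=P@o
    X=np.linalg.solve(A,b); r=[np.linalg.norm((np.eye(3)-np.outer(ray(c,u)[1],ray(c,u)[1]))@(X-c[2])) for c,u in obs]
    return X,max(r)
E
python3 - <<'E'
from h import *
im,cal=snap("top")
for n,uv,z in [("capG",(236,236),.042),("capB",(291,227),.042),("capR",(327,235),.042),("capY",(377,226),.042),
 ("pin",(173,232),.022),("pin",(201,231),.022),("pin",(417,217),.022),("pin",(450,213),.022),("bY",(272,170),.11),("bR",(362,172),.11),("collar",(308,204),.01),("bar",(243,176),.118)]:
    print(n,onplane(cal,uv,z).round(3))
import time
t=read_time()
for x,y,z in [(.40,.05,.38),(.42,.12,.4)]:
    print(solve_ik([x,y,z],RD))
E
```

```text
capG [0.432 0.207 0.042]
capB [0.451 0.052 0.042]
capR [ 0.424 -0.049  0.042]
capY [ 0.444 -0.191  0.042]
pin [0.455 0.39  0.022]
pin [0.454 0.31  0.022]
pin [ 0.468 -0.312  0.022]
pin [ 0.476 -0.408  0.022]
bY [0.6   0.095 0.11 ]
bR [ 0.584 -0.151  0.11 ]
collar [0.523 0.001 0.01 ]
bar [0.584 0.174 0.118]
[ 0.20589295  0.11608544 -0.44927817  1.8987197   0.05542171  1.13880376
 -1.83476883]
[ 0.15447258  0.17393854 -0.59254602  1.78769432  0.10345048  1.21092929
 -2.03839081]
```

Run:
```python
from h import *
import pickle
D={}
for i,(x,y,z) in enumerate([(.46,-0.10,.30),(.46,.10,.30),(.40,0.0,.30)]):
    movep([x,y,z],RD); hold(.1)
    im,cal=snap("wrist"); D[i]=(im,cal); cv2.imwrite(f"pics/c{i}.png",im); print(read_time(),read_eef_pos())
pickle.dump(D,open("c.pkl","wb"))
```

```text
2.425 [ 0.45995919 -0.10072594  0.29987579]
3.3917 [0.46042326 0.09786591 0.29998928]
4.0833 [0.4007899  0.00063756 0.3000849 ]
```

View pics/c0.png

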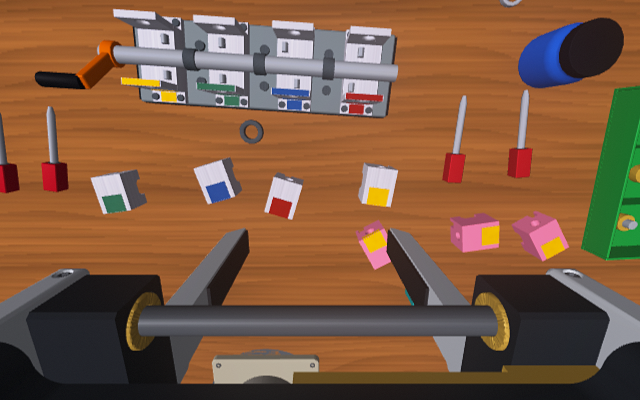

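View pics/c1.png

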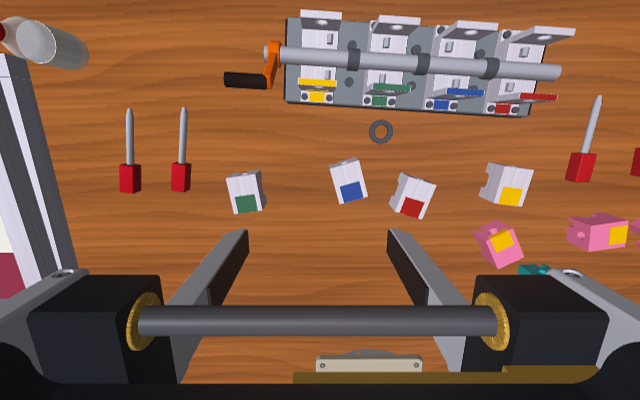

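View pics/c2.png

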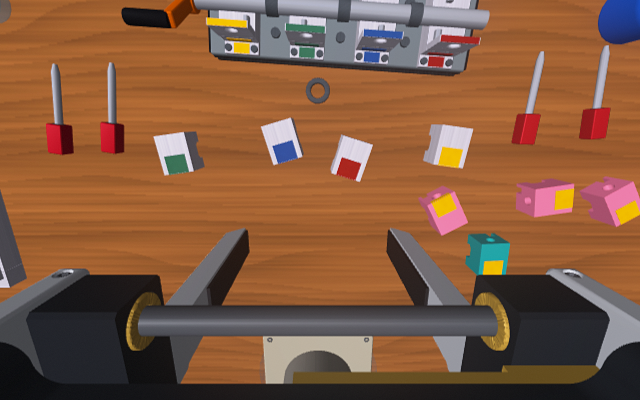

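c0–c2 show the four white caps, the base ear strips (yellow, green, blue, red from +y) and the pins. All four caps are present. Next I segment the paint marks and triangulate them.

```bash
cat >> h.py <<'E'
HS={"yellow":((20,150,120),(32,255,255)),"blue":((105,120,60),(120,255,255)),"green":((62,70,40),(88,255,200)),"red":((0,180,90),(4,255,255))}
def mask(im,c):
    h=cv2.cvtColor(im,cv2.COLOR_BGR2HSV); m=cv2.inRange(h,*map(np.array,HS[c]))
    if c=="red": m|=cv2.inRange(h,np.array((174,180,90)),np.array((180,255,255)))
    return m
def blobs(im,c,amin=15):
    n,l,s,ce=cv2.connectedComponentsWithStats(mask(im,c),connectivity=8)
    return [(ce[i],s[i,4],(l==i)) for i in range(1,n) if s[i,4]>=amin]
E
python3 - <<'E'
from h import *
import pickle
D=pickle.load(open("c.pkl","rb"))
im,cal=snap("top"); D["top"]=(im,cal); im,cal=snap("scene"); D["scene"]=(im,cal)
pickle.dump(D,open("c.pkl","wb"))
for k in D:
    for c in HS:
        print(k,c,[(b[0].round(1).tolist(),int(b[1])) for b in blobs(D[k][0],c)])
im=D[0][0];h=cv2.cvtColor(im,cv2.COLOR_BGR2HSV)
for p in [(112,204),(217,193),(285,210),(378,197),(375,176),(455,168),(280,193),(140,81),(215,87),(292,93),(364,97),(130,190)]: print(p,h[p[1],p[0]])
E
```

```text
0 yellow [([139.6, 81.6], 232), ([168.0, 95.8], 145), ([635.1, 173.1], 135), ([377.4, 196.5], 338), ([623.7, 221.0], 132), ([489.9, 235.0], 285), ([374.4, 241.2], 295), ([552.4, 247.5], 285), ([497.4, 326.0], 680), ([129.5, 330.1], 162), ([503.7, 369.2], 18)]
0 blue [([545.1, 59.6], 2244), ([289.9, 91.8], 205), ([293.9, 104.4], 122), ([217.6, 191.6], 327)]
0 green [([214.6, 86.6], 211), ([616.6, 182.1], 6712), ([231.4, 100.4], 116), ([113.7, 203.2], 315)]
0 red [([363.6, 96.6], 171), ([355.5, 108.7], 104), ([519.4, 162.3], 635), ([453.3, 167.7], 552), ([48.9, 176.7], 389), ([2.0, 180.3], 129), ([279.8, 207.4], 301)]
1 yellow [([317.0, 82.0], 214), ([316.3, 96.1], 132), ([510.2, 196.1], 342), ([617.8, 234.5], 293), ([501.2, 240.1], 320), ([496.9, 325.7], 690), ([129.6, 329.8], 166), ([503.7, 369.3], 19)]
1 blue [([465.1, 91.4], 218), ([440.7, 104.4], 117), ([351.2, 191.6], 318)]
1 green [([391.3, 86.7], 202), ([378.8, 100.4], 118), ([245.8, 203.6], 305)]
1 red [([537.8, 96.2], 178), ([502.1, 108.4], 110), ([635.9, 163.0], 193), ([580.2, 167.0], 703), ([177.9, 177.1], 388), ([125.6, 17
[... 1545 characters left out ...]
[311.7, 198.0], 49), ([319.3, 237.0], 26), ([235.9, 379.1], 362)]
scene green [([505.7, 131.2], 188), ([341.0, 165.3], 37), ([342.0, 217.8], 18), ([184.7, 235.0], 48), ([192.4, 248.8], 30), ([444.3, 292.4], 1623), ([102.8, 373.7], 4818)]
scene red [([447.8, 138.9], 39), ([383.5, 144.2], 62), ([369.5, 157.3], 67), ([283.8, 212.5], 46), ([294.2, 258.1], 18), ([225.7, 294.6], 150), ([195.7, 326.6], 166)]
(112, 204) [ 76 129 109]
(217, 193) [112 174 157]
(285, 210) [  2 214 166]
(378, 197) [ 24 255 240]
(375, 176) [137  16 220]
(455, 168) [179 213 187]
(280, 193) [136  18 218]
(140, 81) [ 24 255 245]
(215, 87) [ 76 126 115]
(292, 93) [111 179 162]
(364, 97) [  1 200 167]
(130, 190) [144  17  77]
```

```bash
cat >> h.py <<'E'
def capmeas(im,cal,c,stripe_uv,z=.042):
    """top-face outline: bright unsaturated + stripe, cast on plane z, minAreaRect. returns centre xy, yaw (cap +x dir), dims"""
    h=cv2.cvtColor(im,cv2.COLOR_BGR2HSV)
    m=cv2.inRange(h,np.array((0,0,165)),np.array((180,60,255)))|mask(im,c)
    m=cv2.morphologyEx(m,cv2.MORPH_CLOSE,np.ones((3,3),np.uint8))
    n,l,s,ce=cv2.connectedComponentsWithStats(m,connectivity=4)
    lab=l[int(round(stripe_uv[1])),int(round(stripe_uv[0]))]
    cn=max(cv2.findContours((l==lab).astype(np.uint8),cv2.RETR_EXTERNAL,cv2.CHAIN_APPROX_NONE)[0],key=len)[:,0]
    P=np.array([onplane(cal,p,z)[:2] for p in cn])
    (cx,cy),(w,hh),a=cv2.minAreaRect((P*1000).astype(np.float32))
    bx=cv2.boxPoints(((cx,cy),(w,hh),a))
    e1,e2=bx[1]-bx[0],bx[2]-bx[1]; e=e1 if np.linalg.norm(e1)>np.linalg.norm(e2) else e2
    ctr=np.array([cx,cy])/1000; st=onplane(cal,stripe_uv,z)[:2]
    if e@(ctr-st)<0: e=-e
    return ctr,np.arctan2(e[1],e[0]),sorted([w,hh]),s[lab,4],st
E
python3 - <<'E'
from h import *
import pickle
D=pickle.load(open("c.pkl","rb"))
idx={}
def near(k,c,uv):
    return min(blobs(D[k][0],c),key=lambda b:np.hypot(*(b[0]-uv)))[0]
ear={"yellow":[(139.6,81.6),(317,82)],"green":[(214.6,86.6),(391.3,86.7)],"blue":[(289.9,91.8),(465,91.4)],"red":[(363.6,96.6),(537.8,96.2)]}
foot={"yellow":[(168,95.8),(316.3,96.1)],"green":[(231,100.4),(378.8,100.4)],"blue":[(294,104.4),(440.7,104.4)],"red":[(355.5,108.7),(502,108.4)]}
st={"yellow":[(377.4,196.5),(510,196),(450,157)],"blue":[(217.6,191.6),(351,191.6),(284.6,151.4)],"green":[(113.7,203),(245.8,203.6),(176,163.8)],"red":[(279.8,207.4),(411.3,207.3),(348,168.4)]}
E=[]
for nm,d in (("ear",ear),("foot",foot),("stripe",st)):
    for c in d:
        X,r=tri([(D[k][1],near(k,c,uv)) for k,uv in enumerate(d[c])]); print(nm,c,(X*1000).round(1),round(r*1000,2))
        if nm=="ear": E.append(X)
E=np.array(E);p=np.polyfit(E[:,1],E[:,0],1);print("yaw",-np.arctan(p[0]),np.linalg.norm(np.diff(E,axis=0),axis=1))
for c in st:
    for k in (0,1,2):
        ctr,yaw,dim,a,s=capmeas(*D[k],c,st[c][k]); print(c,k,(ctr*1000).round(1),round(yaw,3),np.round(dim,1),a,"stripe off",round(np.linalg.norm(ctr-s)*1000,1))
E
```

```text
ear yellow [581.4  98.4 112.2] 0.11
ear green [576.1  15.2 112.3] 0.1
ear blue [570.8 -69.  111. ] 0.06
ear red [ 565.5 -152.7  110.4] 0.01
foot yellow [571.7  99.5  50.1] 0.13
foot green [565.9  15.5  49.3] 0.03
foot blue [560.6 -68.4  49.1] 0.16
foot red [ 554.8 -151.5   50.2] 0.02
stripe yellow [ 430.4 -189.4   42.6] 0.08
stripe blue [438.4  48.4  42.9] 0.06
stripe green [420.6 206.3  42.9] 0.09
stripe red [413.7 -43.   42.9] 0.16
yaw -0.06336057364545418 [0.08346514 0.08431694 0.08385442]
yellow 0 [ 446.9 -188. ] -0.133 [51.3 59.4] 1272 stripe off 16.8
yellow 1 [ 447.2 -179.1] 1.436 [57.7 68.6] 1635 stripe off 19.8
yellow 2 [ 446.2 -183.6] 1.436 [56.4 59.7] 1614 stripe off 17.1
blue 0 [452.7  52.7] 0.28 [44.  56.9] 1122 stripe off 15.1
blue 1 [453.9  53. ] 0.277 [43.9 60.3] 1143 stripe off 16.4
blue 2 [452.3  52.5] 0.28 [43.9 56.6] 1247 stripe off 14.5
green 0 [435.4 208.6] 0.136 [44.  57.1] 1088 stripe off 14.7
green 1 [436.7 208.7] 0.134 [43.9 59.3] 1091 stripe off 16.6
green 2 [435.2 208.5] 0.138 [44.  56.5] 1206 stripe off 14.8
red 0 [429.9 -48.3] -0.301 [43.9 60.4] 1079 stripe off 17.4
red 1 [430.8 -41.3] 1.252 [58.2 58.5] 1347 stripe off 17.6
red 2 [428.3 -46. ] -0.297 [47.5 57.2] 1274 stripe off 14.8
```

```bash
cat >> h.py <<'E'
YB=-0.0634
XB=np.array([np.cos(YB),np.sin(YB)]);YV=np.array([-np.sin(YB),np.cos(YB)])
E
python3 - <<'E'
from h import *
import pickle
D={}
for i,(x,y,z) in enumerate([(.53,-.09,.27),(.53,.03,.27)]):
    movep([x,y,z],RD); hold(.1); D[i]=snap("wrist")
pickle.dump(D,open("d.pkl","wb"))
for c in HS:
    L=[]
    for k in (0,1):
        L.append([(b[0],b[1]) for b in blobs(D[k][0],c,60) if b[0][1]<240]); print(c,k,[(b[0].round(1).tolist(),int(b[1])) for b in L[-1]])
    
O0=np.array([.6148,.0963])
for k in (0,1):
    im=D[k][0].copy()
    for i in range(4):
        o=O0-i*.084*YV
        def P(x,y,z): 
            q=proj(D[k][1],np.r_[o+x*XB+y*YV,.07+z]); cv2.circle(im,tuple(int(round(v*8)) for v in q),8,(255,0,255),-1,cv2.LINE_AA,3)
        for x in (-.037,-.03,.03,.037):
            for y in (-.022,.022): P(x,y,.04)
    # shaft edges
    cv2.imwrite(f"pics/d{k}.png",cv2.resize(im[:240],None,fx=1.25,fy=1.25,interpolation=cv2.INTER_CUBIC))
print(read_time())
E
```

```text
yellow 0 [([146.5, 145.7], 228), ([175.5, 151.8], 85)]
yellow 1 [([256.8, 148.5], 299)]
blue 0 [([562.0, 110.2], 2445), ([301.3, 157.1], 264), ([216.7, 238.8], 64)]
blue 1 [([628.6, 114.1], 996), ([403.4, 157.9], 277)]
green 0 [([624.4, 232.1], 4098), ([227.3, 152.1], 271)]
green 1 [([330.6, 153.2], 274)]
red 0 [([375.0, 161.9], 219), ([532.4, 211.8], 666), ([464.7, 216.6], 585), ([51.1, 224.5], 386), ([2.5, 227.3], 154)]
red 1 [([483.0, 161.6], 174), ([454.3, 164.5], 67), ([609.1, 211.5], 768), ([541.2, 216.5], 684), ([129.0, 225.8], 406), ([75.8, 226.9], 388)]
5.7167
```

View pics/d0.png

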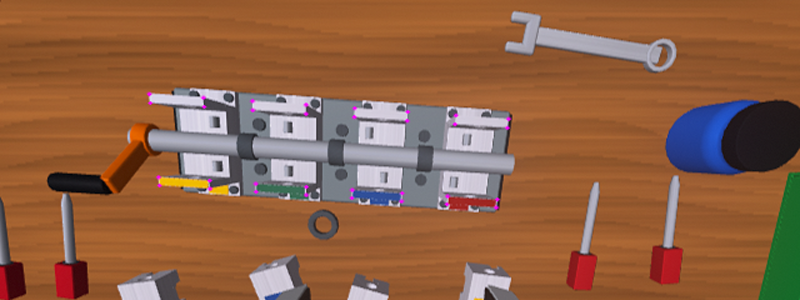

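View pics/d1.png

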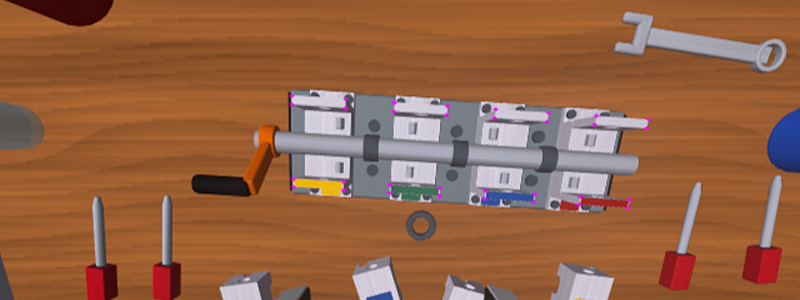

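Run:
```python
from h import *
import pickle
D=pickle.load(open("d.pkl","rb"))
O0=np.array([.6148,.0963]); outs=[]
for k,box in ((0,(60,175,200,330)),(1,(60,175,220,350))):
    im=cv2.resize(D[k][0],None,fx=6,fy=6,interpolation=cv2.INTER_CUBIC)
    for i in range(4):
        o=O0-i*.084*YV
        for x in (-.037,-.03,.03,.037):
            for y in (-.022,.022):
                q=proj(D[k][1],np.r_[o+x*XB+y*YV,.11]); cv2.circle(im,tuple(int(round(v*6+2.5)) for v in q),3,(255,0,255),-1)
    a,b,c,d=box; outs.append(im[a*6:b*6,c*6:d*6][:, :780])
cv2.imwrite("pics/e0.png",outs[0][:600]);cv2.imwrite("pics/e1.png",outs[1][:600])
```

```text
(no output)
```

View pics/e0.png

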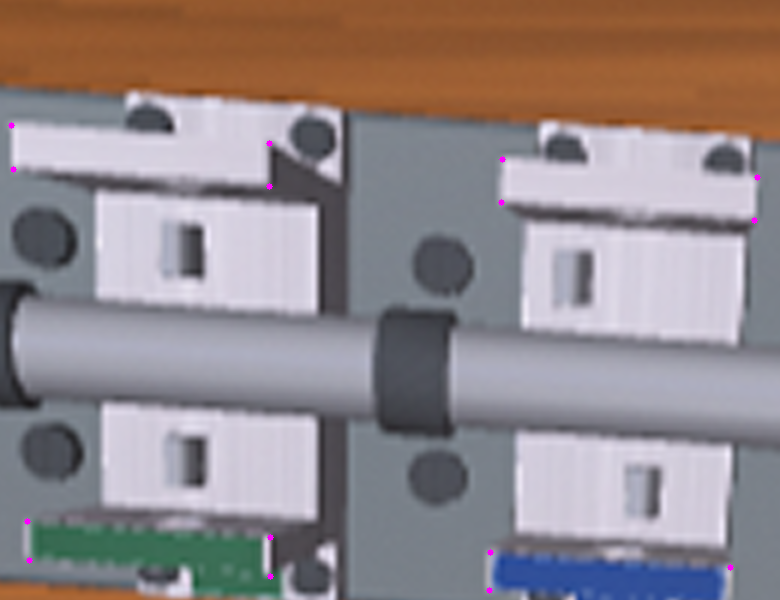

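View pics/e1.png

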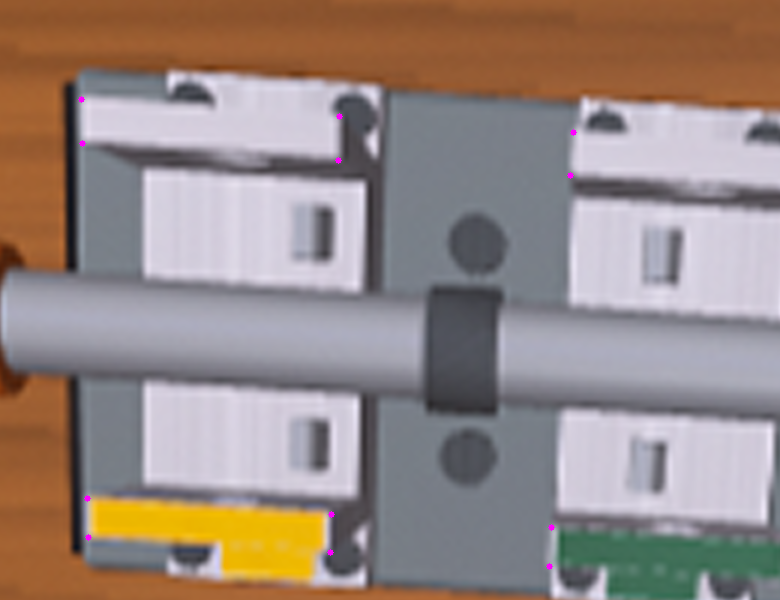

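Predicted ear corners match to within about 0.5 mm at both front and back. The base frames are fixed, so I start with the yellow cap.

```bash
cat >> h.py <<'E'
O0=np.array([.6148,.0963]); ORD=["yellow","green","blue","red"]
BASE={c:O0-i*.084*YV for i,c in enumerate(ORD)}
SOFF=.0147
def look_cap(c,expect):
    """wrist view: stripe of colour c nearest expected xy -> centre,yaw"""
    im,cal=snap("wrist")
    def dist(b): return np.linalg.norm(onplane(cal,b[0],.042)[:2]-expect)
    L=[b for b in blobs(im,c,60)]
    b=min(L,key=dist)
    ctr,yaw,dim,a,st=capmeas(im,cal,c,b[0])
    cn=max(cv2.findContours(b[2].astype(np.uint8),cv2.RETR_EXTERNAL,cv2.CHAIN_APPROX_NONE)[0],key=len)[:,0]
    P=np.array([onplane(cal,p,.042)[:2] for p in cn])*1000
    (x,y),(w,h),ang=cv2.minAreaRect(P.astype(np.float32))
    return im,cal,ctr,yaw,dim,st,(w,h,ang),b
def pick_cap(c,xy,yaw0,show=None):
    R=Rz(yaw0)@RD
    move_gripper(.72,40)
    movep([xy[0],xy[1],.15],R); hold(.1)
    im,cal,ctr,yaw,dim,st,srect,b=look_cap(c,np.asarray(xy)-SOFF*np.array([np.cos(yaw0),np.sin(yaw0)]))
    print(c,"ctr",ctr.round(4),"yaw",round(yaw,3),"dim",np.round(dim,1),"stripe",st.round(4),np.round(srect,1))
    if show: cv2.imwrite(show,im)
    if abs(yaw-yaw0)>.25 or dim[0]>46: print("yaw/outline suspicious; using yaw0"); yaw=yaw0
    g=st+SOFF*np.array([np.cos(yaw),np.sin(yaw)])
    print("grasp",g.round(4),"vs outline",ctr.round(4))
    return g,yaw
def grasp_cap(g,yaw):
    R=Rz(yaw)@RD
    movel([g[0],g[1],.10],R,velocity=.25)
    t=movel([g[0],g[1],.042],velocity=.12,threshold=12)
    if t: print("TOUCH on descent",read_eef_pos()); return False
    move_gripper(0.0,40)
    print("width",read_width(),read_width()*94); return True
def place_cap(c,dx=0,dy=0,open_=True):
    R=Rz(YB)@RD; o=BASE[c]+dx*XB+dy*YV
    p=read_eef_pos(); movel([p[0],p[1],.19],velocity=.3)
    movel([o[0],o[1],.19],R,velocity=.35)
    movel([o[0],o[1],.156],velocity=.15)
    t=movel([o[0],o[1],.1105],velocity=.06,threshold=10)
    print("place",c,"touch",t,"tcp",np.round(read_eef_pos(),4),"F",np.round(read_force(),1))
    return t
E
python3 - <<'E'
from h import *
g,yaw=pick_cap("yellow",(.4450,-.1913),-.133,"pics/f0.png")
print(read_time())
E
```

```text
yellow ctr [ 0.4474 -0.1917] yaw -0.129 dim [44.  60.1] stripe [ 0.4307 -0.1895] [29.7 25.9 82.6]
grasp [ 0.4453 -0.1914] vs outline [ 0.4474 -0.1917]
7.5083
```

View pics/f0.png

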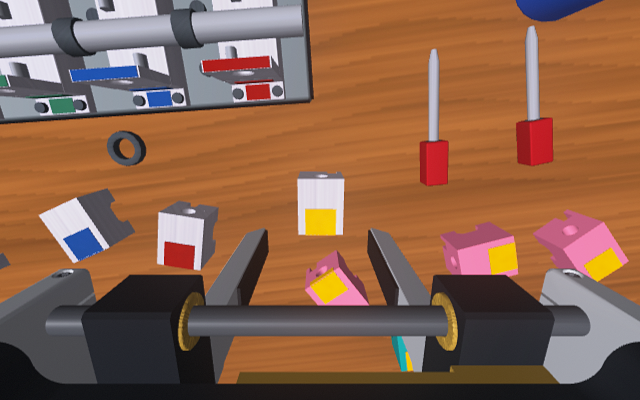

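Yellow cap at (320,205), aligned between the fingers, stripe at its front end. Grasping it.

Run:
```python
from h import *
g,yaw=pick_cap("yellow",(.4453,-.1914),-.129)
if grasp_cap(g,yaw):
    t=place_cap("yellow")
    im,_=snap("wrist"); cv2.imwrite("pics/g0.png",im)
print(read_time(), read_width())
```

```text
yellow ctr [ 0.4472 -0.1917] yaw -0.131 dim [44.  59.9] stripe [ 0.4305 -0.1896] [29.3 25.8 82.6]
grasp [ 0.4451 -0.1915] vs outline [ 0.4472 -0.1917]
width 0.4660068387951671 43.80464284674571
place yellow touch True tcp [0.6139 0.0962 0.1124] F [-1.6 -0.3  5. ]
12.475 0.4665078330522353
```

View pics/g0.png

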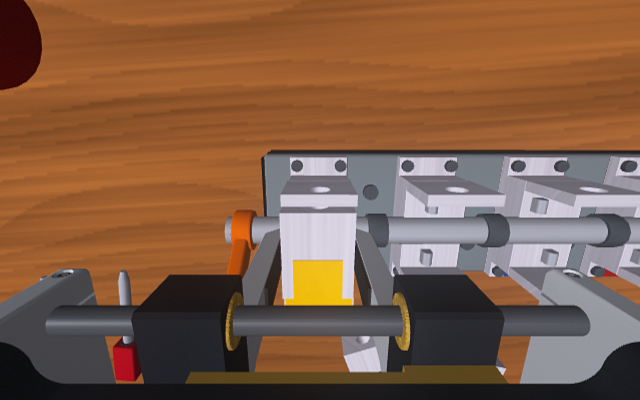

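Touched at TCP z 0.1124. The grasp was at 0.042, so the underside is at about 0.0704, which is seated. Release and do the green cap.

```bash
cat >> h.py <<'E'
def release():
    move_gripper(.60,40); p=read_eef_pos(); movel([p[0],p[1],.19],velocity=.3)
def seat(c,xy,yaw0):
    g,yaw=pick_cap(c,xy,yaw0)
    if np.linalg.norm(g-np.array(xy))>.006: print("MOVED?"); return
    if not grasp_cap(g,yaw): return
    zg=read_eef_pos()[2]
    t=place_cap(c); z=read_eef_pos()[2]-zg
    print("underside z",z)
    if abs(z-.07)<.0025: release(); print("released",read_time()); return True
E
python3 - <<'E'
from h import *
release()
print(seat("green",(.4352,.2083),.136))
im,_=snap("wrist"); cv2.imwrite("pics/g1.png",im)
E
```

```text
green ctr [0.4368 0.2087] yaw 0.154 dim [43.9 59.8] stripe [0.4203 0.2062] [24.9 28.7  7.6]
grasp [0.4349 0.2084] vs outline [0.4368 0.2087]
width 0.46440648929247796 43.65420999349293
place green touch True tcp [0.6086 0.0124 0.1124] F [-1.3 -0.6  4.4]
underside z 0.0698410966226494
released 19.6833
True
```

View pics/g1.png

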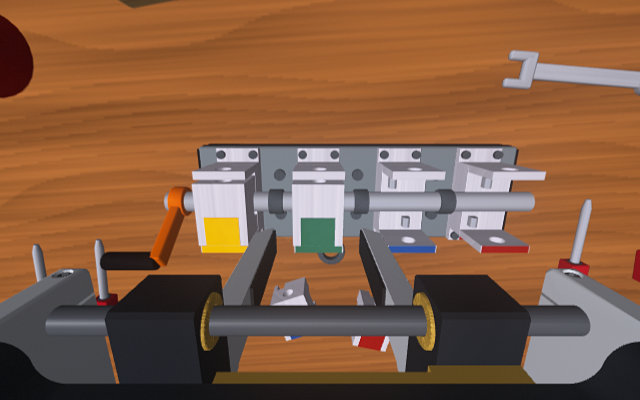

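Yellow (220,220) and green (318,220) sit between their ears. Blue and red next.

Run:
```python
from h import *
if seat("blue",(.4525,.0525),.279):
    print(seat("red",(.4277,-.0473),-.298))
im,_=snap("wrist"); cv2.imwrite("pics/g2.png",im)
im,_=snap("top"); cv2.imwrite("pics/g2t.png",im)
```

```text
blue ctr [0.4542 0.053 ] yaw 0.279 dim [44.1 60.3] stripe [0.4379 0.0483] [23.9 28.7 15.9]
grasp [0.452  0.0523] vs outline [0.4542 0.053 ]
width 0.4639308108165585 43.6094962167565
place blue touch True tcp [ 0.6033 -0.0713  0.1124] F [-0.9  0.1  5.1]
underside z 0.06989549398424666
released 25.7417
red ctr [ 0.4294 -0.0486] yaw -0.317 dim [44.1 60. ] stripe [ 0.4137 -0.0433] [28.6 24.9 72.9]
grasp [ 0.4277 -0.0479] vs outline [ 0.4294 -0.0486]Traceback (most recent call last):
  File "<stdin>", line 3, in <module>
  File "h.py", line 95, in seat
    if not grasp_cap(g,yaw): return
           ~~~~~~~~~^^^^^^^
  File "h.py", line 78, in grasp_cap
    t=movel([g[0],g[1],.042],velocity=.12,threshold=12)
rig.IKError: the arm cannot follow that straight line within its joint ranges
```

Run:
```python
from h import *
print(np.round(read_joint_positions(),2),read_eef_pos())
for f in (0,np.pi):
    R=Rz(-.31+f)@RD
    for z in (.15,.1,.07,.042): print(f,z,np.round(x,2) if (x:=solve_ik([.4277,-.0479,z],R)) is not None else None)
    for c in ORD:
        for x in (.59,.53,.45): 
            pass
R=Rz(YB+np.pi)@RD; o=BASE["red"]
for z in (.19,.11): print(np.round(x,2) if (x:=solve_ik([o[0],o[1],z],R)) is not None else None)
```

```text
[ 0.01  0.56  0.05  2.23 -0.08  0.35 -1.75] [ 0.42777062 -0.04801344  0.09954429]
0 0.15 [-0.01  0.46  0.07  2.19 -0.07  0.49 -1.76]
0 0.1 [ 0.01  0.56  0.05  2.23 -0.08  0.35 -1.75]
0 0.07 [ 0.02  0.63  0.04  2.25 -0.09  0.27 -1.75]
0 0.042 [-0.1   0.7   0.22  2.26 -0.65  0.23 -1.18]
3.141592653589793 0.15 [ 0.75  0.67 -1.06  2.17  0.85  0.81  0.39]
3.141592653589793 0.1 [ 0.73  0.8  -1.06  2.21  1.06  0.8   0.2 ]
3.141592653589793 0.07 [ 0.72  0.88 -1.06  2.23  1.18  0.81  0.1 ]
3.141592653589793 0.042 [ 0.71  0.95 -1.06  2.24  1.28  0.84  0.01]
[ 0.78  0.85 -1.06  1.63  0.8   1.15  1.03]
[ 0.78  0.97 -1.06  1.7   0.96  1.08  0.91]
```

Run:
```python
from h import *
p=read_eef_pos(); movel([p[0],p[1],.2],velocity=.3)
g=np.array([.4277,-.0479]); yaw=-.312; F=np.pi
movep([g[0],g[1],.2],Rz(yaw+F)@RD)
assert grasp_cap(g,yaw+F)
zg=read_eef_pos()[2]
R=Rz(YB+F)@RD; o=BASE["red"]
movel([g[0],g[1],.19],velocity=.3)
movel([o[0],o[1],.19],R,velocity=.3)
movel([o[0],o[1],.156],velocity=.15)
t=movel([o[0],o[1],.1105],velocity=.06,threshold=10)
z=read_eef_pos()[2]-zg; print(t,read_eef_pos(),z,read_force())
if abs(z-.07)<.0025: release(); print("released",read_time())
im,_=snap("top"); cv2.imwrite("pics/g2t.png",cv2.resize(im[100:300,140:480],None,fx=2.3,fy=2.3,interpolation=cv2.INTER_CUBIC))
```

```text
width 0.47035109807896314 44.21300321942253
True [ 0.5980517  -0.15525969  0.11232093] 0.06993483901328734 [-2.73721449  0.23191322  4.40440618]
released 34.975
```

View pics/g2t.png

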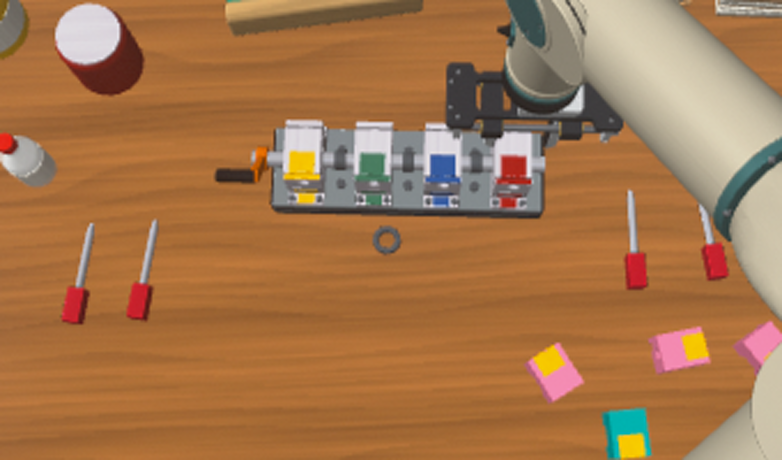

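All four caps are in place and released, each at underside height 0.0698–0.0704. Now the pins: measure from overhead, starting with the left outer one.

```bash
cat >> h.py <<'E'
def pins_top():
    im,cal=snap("top"); out=[]
    for ce,a,m in blobs(im,"red",80):
        if 190<ce[1]<290: out.append(onplane(cal,ce,.015)[:2])
    return out
def pin_look(expect,show=None):
    im,cal=snap("wrist")
    h=cv2.cvtColor(im,cv2.COLOR_BGR2HSV)
    b=min(blobs(im,"red",200),key=lambda b:np.linalg.norm(onplane(cal,b[0],.022)[:2]-expect))
    cn=max(cv2.findContours(b[2].astype(np.uint8),cv2.RETR_EXTERNAL,cv2.CHAIN_APPROX_NONE)[0],key=len)[:,0]
    P=np.array([onplane(cal,p,.022)[:2] for p in cn])*1000
    r=cv2.minAreaRect(P.astype(np.float32)); bx=cv2.boxPoints(r)
    e1,e2=bx[1]-bx[0],bx[2]-bx[1]; e=e1 if np.linalg.norm(e1)>np.linalg.norm(e2) else e2
    if e[0]<0:e=-e
    if show: cv2.imwrite(show,im)
    return np.array(r[0])/1000,np.arctan2(e[1],e[0]),sorted(r[1])
E
python3 - <<'E'
from h import *
print(np.round(pins_top(),3))
movep([.47,.05,.25],RD); hold(.1)
print(np.round(pins_top(),3))
# heights of cap stripes & pins from two wrist views
V=[snap("wrist")]; movel([.47,-.05,.25],velocity=.3); hold(.1); V.append(snap("wrist"))
for c in ORD:
    obs=[]
    for im,cal in V:
        e=proj(cal,np.r_[BASE[c]-.0147*XB,.112]); b=min(blobs(im,c,100),key=lambda b:np.hypot(*(b[0]-e))); obs.append((cal,b[0]))
    X,r=tri(obs); d=X[:2]+.0147*XB-BASE[c]; print(c,"stripe z",X[2].round(4),"dx,dy mm",(d@XB*1000).round(1),(d@YV*1000).round(1),"res",round(r*1000,2))
for i,(im,cal) in enumerate(V): cv2.imwrite(f"pics/h{i}.png",im)
print(read_time())
E
```

```text
[[ 0.476 -0.412]
 [ 0.467 -0.31 ]
 [ 0.457  0.316]
 [ 0.455  0.396]]
[[ 0.476 -0.411]
 [ 0.467 -0.31 ]
 [ 0.456  0.315]
 [ 0.455  0.396]]
yellow stripe z 0.1135 dx,dy mm -5.5 0.2 res 0.02
green stripe z 0.1129 dx,dy mm -5.6 0.8 res 0.21
blue stripe z 0.1124 dx,dy mm -5.7 1.1 res 0.05
red stripe z 0.1129 dx,dy mm -0.6 1.1 res 0.1
38.4083
```

View pics/h0.png

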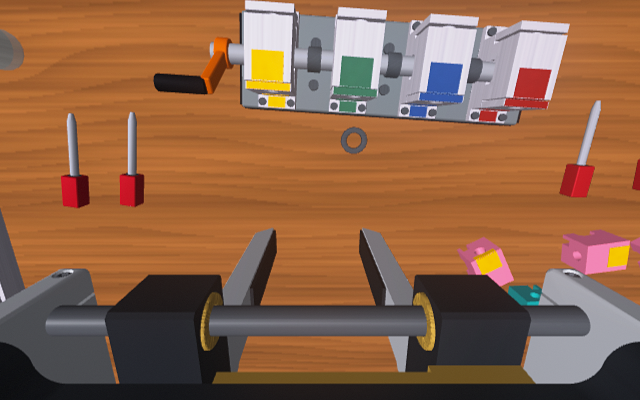

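Stripe heights are 112.4–113.5 mm. That agrees with a seated top of 112 mm, given the ~1 mm high bias seen on the bench, so the caps are flat and seated. The yellow/green/blue dx is skewed because each stripe blob merges with its ear paint. First pin → yellow.

```bash
cat >> h.py <<'E'
def pick_pin(xy,yaw0=0.,show=None):
    move_gripper(.55,60)
    movep([xy[0],xy[1],.13],Rz(yaw0)@RD); hold(.1)
    c,y,d=pin_look(xy,show); print("pin",c.round(4),round(y,3),np.round(d,1))
    if abs(y-yaw0)>.04:
        movel([c[0],c[1],.13],Rz(y)@RD,velocity=.2); hold(.1)
        c,y,d=pin_look(c,show); print("pin2",c.round(4),round(y,3),np.round(d,1))
    # far (+x) face may lengthen the blob: centre from its near edge
    g=c-np.array([np.cos(y),np.sin(y)])*(d[1]-44)/2000
    movel([g[0],g[1],.07],Rz(y)@RD,velocity=.25)
    t=movel([g[0],g[1],.0295],velocity=.1,threshold=12)
    if t: print("TOUCH",read_eef_pos()); return None
    move_gripper(0.,60); w=read_width()*94; print("width",w,"tcp",np.round(read_eef_pos(),4))
    return read_eef_pos()[2]
def insert_pin(c,zg,dy=0,dz=0,home=True):
    R=Rz(YB)@RD; o=BASE[c]+dy*YV; z=zg+.086+dz
    p=read_eef_pos(); movel([p[0],p[1],.19],velocity=.3)
    s=o-.160*XB
    movel([s[0],s[1],.19],R,velocity=.35)
    movel([s[0],s[1],z],velocity=.2); hold(.1)
    e=o-.056*XB
    t=movel([e[0],e[1],z],velocity=.06,threshold=14)
    p=read_eef_pos(); d=(np.array(p[:2])-o); print("insert",c,"touch",t,"x",(d@XB*1000).round(1),"y",(d@YV*1000).round(1),"z",p[2].round(4),"F",np.round(read_force(),1))
    return d@XB
E
python3 - <<'E'
from h import *
zg=pick_pin((.456,.315),-.1,"pics/i0.png")
if zg:
    x=insert_pin("yellow",zg)
    im,_=snap("wrist");cv2.imwrite("pics/i1.png",im)
print(read_time())
E
```

```text
pin [0.4582 0.3135] -0.175 [21.6 46. ]
pin2 [0.4586 0.3136] -0.164 [21.2 46.2]
width 21.586150020751347 tcp [0.4576 0.3134 0.0298]
insert yellow touch False x -57.5 y -0.0 z 0.1155 F [-4.1  1.3 -0.5]
46.225
```

View pics/i0.png

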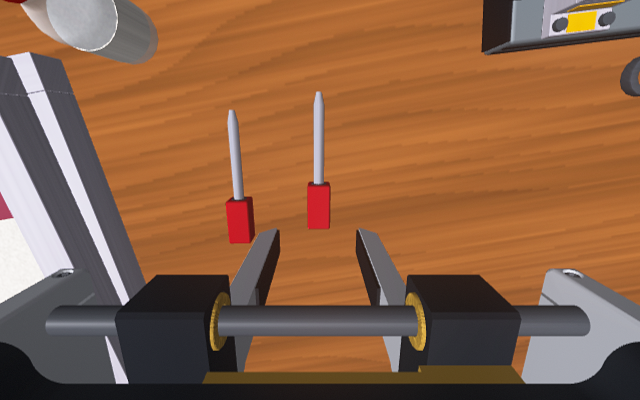

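View pics/i1.png

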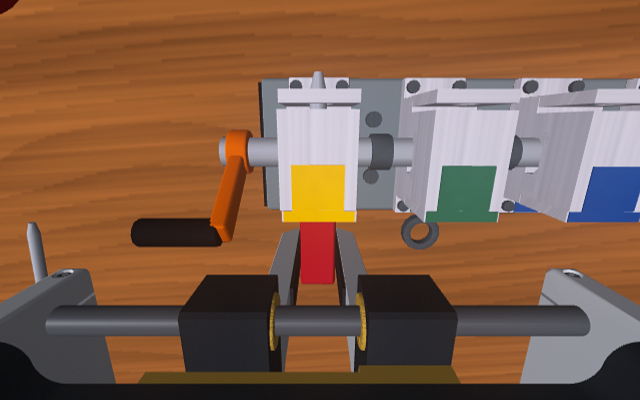

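The pin has gone through (tip at px (318,75) beyond the rear ear). I push on until there's a definite stop.

```bash
cat >> h.py <<'E'
def home_pin(c,zg):
    o=BASE[c]-.046*XB; p=read_eef_pos()
    t=movel([o[0],o[1],p[2]],velocity=.03,threshold=22)
    p=read_eef_pos(); d=(np.array(p[:2])-BASE[c]); print("home",t,"x",(d@XB*1000).round(1),"F",np.round(read_force(),1))
    return d@XB
def let_go():
    p=read_eef_pos(); movel(list(p),velocity=.05)
    move_gripper(.55,60); p=read_eef_pos(); movel([p[0],p[1],.19],velocity=.3)
E
python3 - <<'E'
from h import *
home_pin("yellow",0); let_go()
hold(.1); im,_=snap("wrist");cv2.imwrite("pics/i2.png",im); print(read_time(),np.round(pins_top(),3))
E
```

```text
home True x -57.6 F [-1.2 -0.3  0.9]
47.9917 [[ 0.476 -0.411]
 [ 0.467 -0.31 ]
 [ 0.455  0.396]]
```

View pics/i2.png

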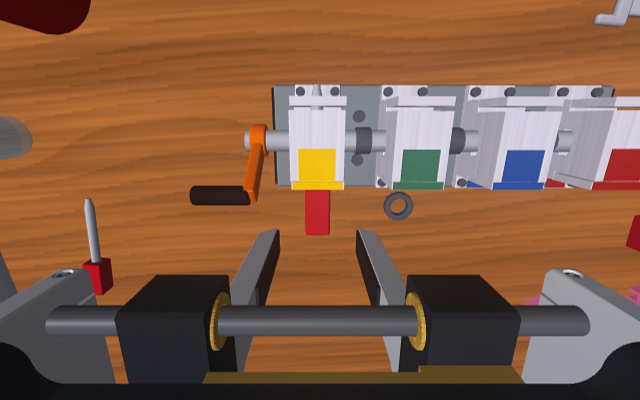

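Stopped firmly and did not advance, so the yellow pin is home. Next: green, then blue and red.

```bash
cat > run.py <<'E'
from h import *
import sys
def do(c,near):
    P=pins_top(); q=min(P,key=lambda p:np.linalg.norm(p-np.array(near)))
    print(c,"pin at",q.round(3))
    if np.linalg.norm(q-near)>.06: return False
    zg=pick_pin(q,-.1 if q[1]>0 else -.1,f"pics/p_{c}.png")
    if not zg: return False
    x=insert_pin(c,zg)
    if x<-.064: print("STOPPED SHORT"); return False
    x=home_pin(c,zg)
    if not -.064<x<-.051: return False
    let_go(); print("t",read_time()); return True
E
python3 - <<'E'
from run import *
print(do("green",(.455,.396)) and do("blue",(.467,-.31)))
hold(.1); im,_=snap("wrist");cv2.imwrite("pics/i3.png",im)
E
```

```text
green pin at [0.455 0.396]
pin [0.4567 0.3938] -0.166 [21.5 46.2]
pin2 [0.4573 0.3939] -0.155 [21.3 46.2]
width 21.443906223114798 tcp [0.4563 0.3936 0.0298]
insert green touch False x -57.2 y -0.0 z 0.1156 F [-3.2  1.4 -1.4]
home True x -57.3 F [-0.8 -0.3  1.2]
t 57.6167
blue pin at [ 0.47  -0.312]
pin [ 0.4713 -0.3119] -0.024 [21.6 46.6]
pin2 [ 0.4713 -0.3122] -0.034 [21.2 45.2]
width 21.29626281787134 tcp [ 0.4708 -0.3124  0.0298]
insert blue touch False x -57.2 y -0.0 z 0.1156 F [-3.7  1.  -2. ]
home True x -57.1 F [-1.  -0.   1.9]
t 66.9417
True
```

View pics/i3.png

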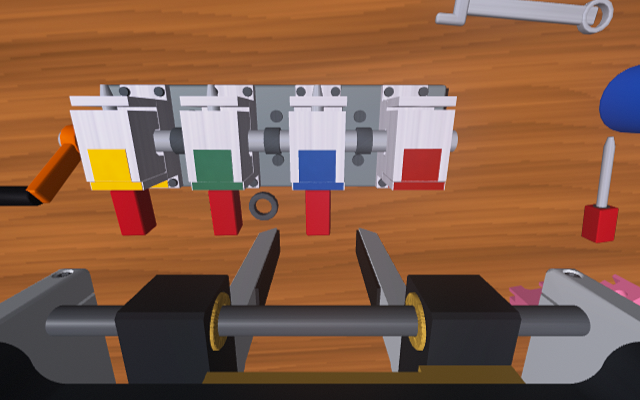

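Run:
```python
from run import *
print(do("red",(.476,-.411)))
hold(.1); im,_=snap("wrist");cv2.imwrite("pics/i4.png",im)
p=read_eef_pos(); movel([p[0]-.07,p[1],.25],velocity=.3)
movep([.46,-.10,.28],RD); hold(.1); V=[snap("wrist")]
movel([.46,.06,.28],velocity=.3); hold(.1); V.append(snap("wrist"))
for i,(im,cal) in enumerate(V): cv2.imwrite(f"pics/j{i}.png",im)
import pickle; pickle.dump(V,open("j.pkl","wb"))
for k,(im,cal) in enumerate(V):
  for c in ORD:
    e=np.r_[BASE[c]-.059*XB,.108]; uv=proj(cal,e)
    L=[b for b in blobs(im,"red",150)]
    b=min(L,key=lambda b:np.hypot(*(b[0]-uv)))
    cn=max(cv2.findContours(b[2].astype(np.uint8),cv2.RETR_EXTERNAL,cv2.CHAIN_APPROX_NONE)[0],key=len)[:,0]
    P=np.array([onplane(cal,p,.108)[:2]-BASE[c] for p in cn])*1000
    print(k,c,"grip x range",(P@XB).min().round(1),(P@XB).max().round(1),"y",(P@YV).min().round(1),(P@YV).max().round(1))
print(read_time())
```

```text
Traceback (most recent call last):
  File "run.py", line 4, in do
    P=pins_top(); q=min(P,key=lambda p:np.linalg.norm(p-np.array(near)))
                    ~~~^^^^^^^^^^^^^^^^^^^^^^^^^^^^^^^^^^^^^^^^^^^^^^^^^
ValueError: min() iterable argument is empty
```

The arm hides the pin from the top camera, so I take it from the wrist view instead.

```bash
cat > last.py <<'E'
from run import *
import run
run.pins_top=lambda:[np.array([.478,-.411])]
if "skip" not in sys.argv: print(do("red",(.476,-.411)))
p=read_eef_pos(); movel([p[0]-.05,p[1],.22],velocity=.3)
movep([.46,-.10,.28],RD); hold(.1); V=[snap("wrist")]
movel([.46,.06,.28],velocity=.3); hold(.1); V.append(snap("wrist"))
for i,(im,cal) in enumerate(V): cv2.imwrite(f"pics/j{i}.png",im)
for k,(im,cal) in enumerate(V):
  for c in ORD:
    e=np.r_[BASE[c]-.059*XB,.108]; uv=proj(cal,e)
    b=min(blobs(im,"red",150),key=lambda b:np.hypot(*(b[0]-uv)))
    cn=max(cv2.findContours(b[2].astype(np.uint8),cv2.RETR_EXTERNAL,cv2.CHAIN_APPROX_NONE)[0],key=len)[:,0]
    P=np.array([onplane(cal,p,.108)[:2]-BASE[c] for p in cn])*1000
    print(k,c,"grip x range",(P@XB).min().round(1),(P@XB).max().round(1),"y",(P@YV).min().round(1),(P@YV).max().round(1))
print(read_time())
E
python3 last.py
```

```text
red pin at [ 0.478 -0.411]
pin [ 0.4792 -0.4133] 0.095 [21.5 46.5]
pin2 [ 0.4795 -0.4134] 0.084 [21.  45.2]
width 21.510184352055546 tcp [ 0.479  -0.4138  0.0298]
insert red touch False x -57.1 y -0.0 z 0.1156 F [-2.9  0.2 -1.2]
home True x -57.0 F [-1.6  0.6  1.8]
t 76.6
True
0 yellow grip x range -81.1 -38.4 y -17.5 8.9
0 green grip x range -81.2 -38.8 y -12.2 9.3
0 blue grip x range -81.3 -39.0 y -10.9 10.5
0 red grip x range -81.5 -39.1 y -9.3 15.9
1 yellow grip x range -81.4 -39.0 y -11.1 9.9
1 green grip x range -81.4 -39.2 y -9.4 13.6
1 blue grip x range -81.6 -39.2 y -8.2 19.4
1 red grip x range -81.7 -39.4 y -7.6 40.0
78.3583
```

```bash
ls pics/j*.png
```

```text
pics/j0.png
pics/j1.png
```

Grip rear edges at −81.1 to −81.7 mm (−81 expected), so all four pins are home. Looking at the bearings and the crank.

View pics/j1.png

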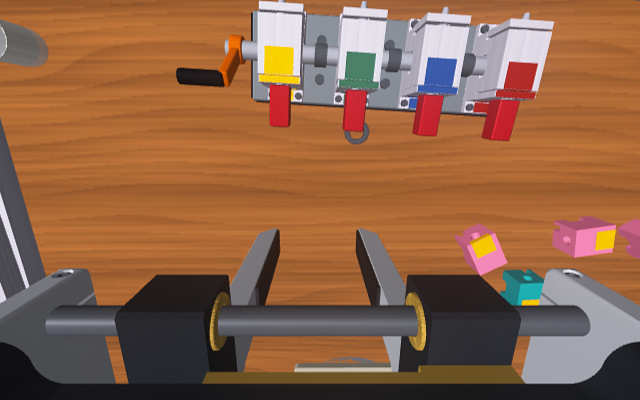

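View pics/j0.png

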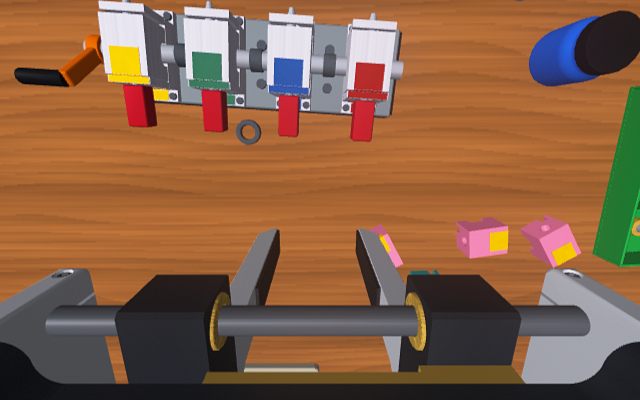

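Run:
```python
from h import *
V=[]
for y in (.14,.20):
    movep([.46,y,.27],RD); hold(.1); V.append(snap("wrist"))
obs=[]
for im,cal in V:
    e=proj(cal,np.r_[BASE["yellow"]-.045*XB+.075*YV,.118])
    h=cv2.cvtColor(im,cv2.COLOR_BGR2HSV); m=cv2.inRange(h,np.array((0,0,0)),np.array((180,255,45)))
    n,l,s,ce=cv2.connectedComponentsWithStats(m); 
    i=min([i for i in range(1,n) if s[i,4]>150],key=lambda i:np.hypot(*(ce[i]-e))); print(e.round(1),ce[i].round(1),s[i])
    obs.append((cal,ce[i]))
X,r=tri(obs); d=X[:2]-BASE["yellow"]; print((X*1000).round(1),r,"rail x,y",d@XB,d@YV)
cv2.imwrite("pics/k.png",V[0][0])
```

```text
[282.1  84.2] [272.1  75.8] [256  67  46  18 380]
[342.   83.9] [267.5 272.2] [256 234  23  72 644]
[540.2 168.3 427.6] 0.029647752786916764 rail x,y -0.07897025548122774 0.06714562088879748
```

View pics/k.png

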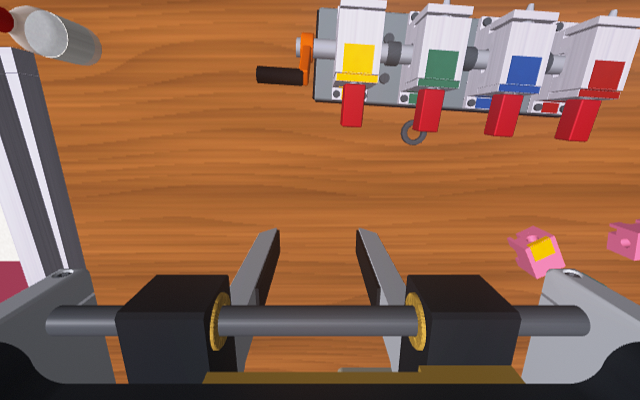

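The bar is at (279,75) here. The second view's mask picked up a finger instead, so I limit it to the upper rows.

Run:
```python
from h import *
V=[snap("wrist")]
movep([.46,.13,.27],RD); hold(.1); V.append(snap("wrist"))
obs=[]
for im,cal in V:
    e=proj(cal,np.r_[BASE["yellow"]-.045*XB+.08*YV,.118])
    h=cv2.cvtColor(im,cv2.COLOR_BGR2HSV); m=cv2.inRange(h,np.array((0,0,0)),np.array((180,255,70))); m[150:]=0
    n,l,s,ce=cv2.connectedComponentsWithStats(m)
    i=min([i for i in range(1,n) if s[i,4]>150],key=lambda i:np.hypot(*(ce[i]-e))); print(e.round(1),ce[i].round(1),s[i])
    x0,y0,w,hh,_=s[i]; obs.append((cal,ce[i]))
    for uu in (x0,x0+w): q=onplane(cal,(uu,ce[i][1]),.118)[:2]-BASE["yellow"]; print(" end y",q@YV)
X,r=tri(obs); d=X[:2]-BASE["yellow"]; print((X*1000).round(1),r,"rail x,y",d@XB,d@YV)
R=Rz(YB)@RD; B=BASE["yellow"]
for th in (-1.2,-.75,0,.75): 
    q=B+(.066*np.sin(th)-.017)*XB+.086*YV; print(solve_ik([q[0],q[1],.07+.066*np.cos(th)+.01],R) is not None)
```

```text
[336.8  83.7] [342.6  76.7] [319  66  46  33 812]
 end y 0.09821294711757521
 end y 0.05248288314264385
[269.9  83.8] [271.4  75.5] [249  66  46  20 746]
 end y 0.10090218784022864
 end y 0.055141555003049625
[579.7 174.7 134.5] 0.0005684836028553543 rail x,y -0.039997513014042696 0.0759753215938734
True
True
True
True
```

Run:
```python
from h import *
im,cal=snap("wrist"); B=BASE["yellow"]
im2=cv2.resize(im[40:120,220:370],None,fx=5,fy=5,interpolation=cv2.INTER_CUBIC)
o,d=ray(cal,(271.4,75.5))
for z in (.10,.11,.118,.126,.134):
    q=onplane(cal,(271.4,75.5),z)[:2]-B; print(z,(q@XB).round(4),"r",np.hypot(q@XB,z-.07).round(4))
for x,z in ((-.045,.118),(-.037,.118),(-.053,.118),(-.045,.126)):
  for y in (.057,.076,.095):
    p=proj(cal,np.r_[B+x*XB+y*YV,z]); cv2.circle(im2,tuple(int(v) for v in ((p[0]-220)*5+2,(p[1]-40)*5+2)),4,(255,0,255) if x==-.045 and z==.118 else (0,255,0),-1)
cv2.imwrite("pics/l.png",im2)
s,cs=snap("scene"); h=cv2.resize(s[140:320,270:420],None,fx=4,fy=3.3,interpolation=cv2.INTER_CUBIC); cv2.imwrite("pics/l2.png",h)
```

```text
0.1 -0.0349 r 0.046
0.11 -0.0363 r 0.054
0.118 -0.0374 r 0.0608
0.126 -0.0384 r 0.0679
0.134 -0.0395 r 0.0752
```

View pics/l.png

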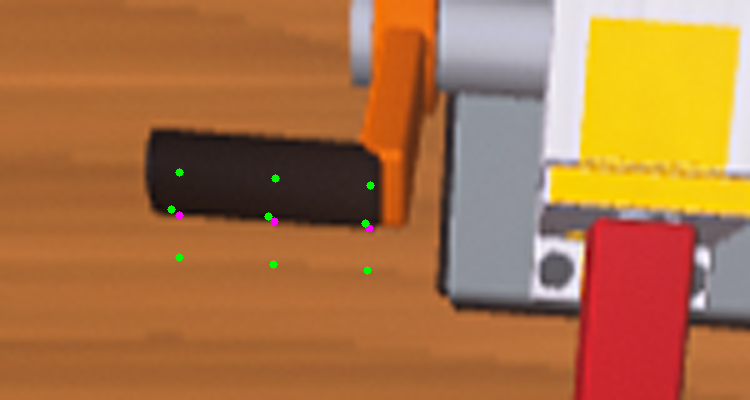

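View pics/l2.png

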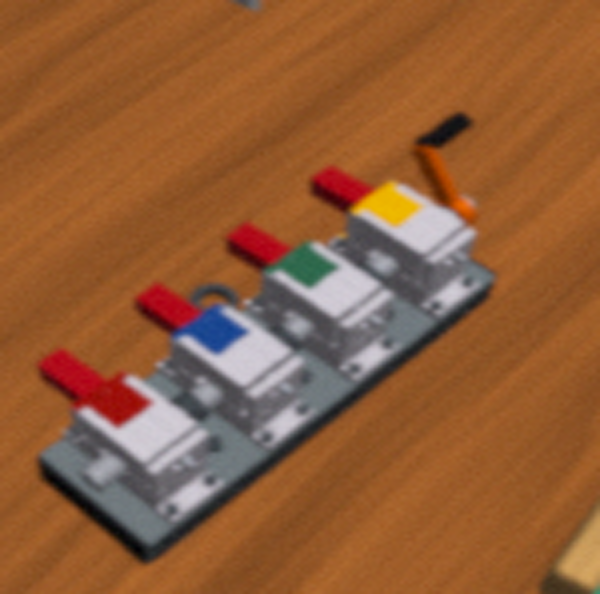

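The crank's bar centre lies about 38 mm in front of the shaft axis (≈0.61 rad lean) at y +77 mm. The shaft is still near its start, so I push it over with closed fingers along the arc.

Run:
```python
from h import *
R=Rz(YB)@RD; B=BASE["yellow"]; Y=.078
def P(th,extra=0): q=B+(.066*np.sin(th)-.016+extra)*XB+Y*YV; return [q[0],q[1],.07+.066*np.cos(th)+.013]
move_gripper(0.,20)
a=P(-.7,-.03); movep([a[0],a[1],.22],R); movel(a,velocity=.2)
for th in np.linspace(-.62,.84,11):
    t=movel(P(th),velocity=.12,threshold=12)
    if t: print("stop at",th,read_eef_pos(),read_force()); break
p=np.array(read_eef_pos()); d=p[:2]-B; xb=d@XB+.016; print("bar x",xb,"th",np.arcsin(xb/.066),"F",read_force())
p[:2]-=.03*XB; movel(list(p),velocity=.2); p[2]=.24; movel(list(p),velocity=.3)
movep([.46,.10,.27],RD); hold(.1); im,_=snap("wrist"); cv2.imwrite("pics/m0.png",im); im,_=snap("scene"); cv2.imwrite("pics/m1.png",cv2.resize(im[140:320,270:420],None,fx=4,fy=3.3,interpolation=cv2.INTER_CUBIC)); print(read_time())
```

```text
bar x 0.0442273734886048 th 0.7343592898343348 F [-9.93154381  0.19784267  5.49868585]
86.7917
```

View pics/m0.png

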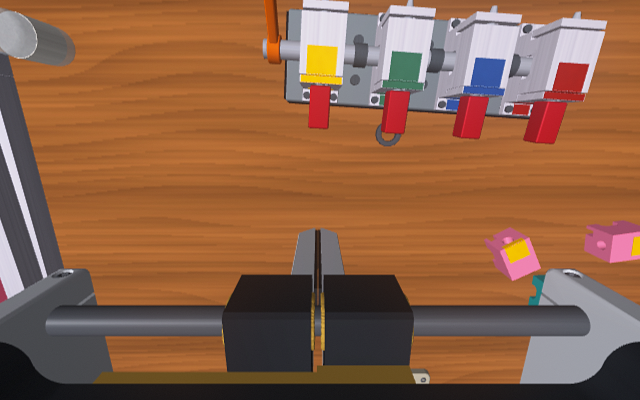

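View pics/m1.png

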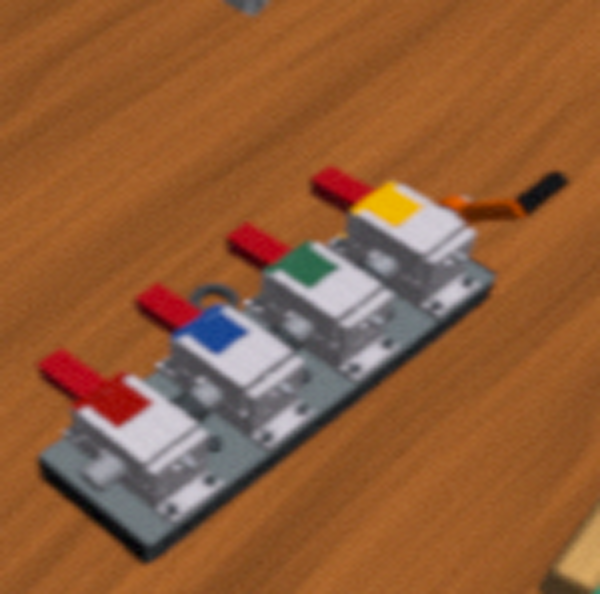

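The crank leans away and pushed back with about 10 N, so it's at the stop (estimated 0.73 of 0.75 rad). I confirm the bar position and the collar/others, then hand in.

Run:
```python
from h import *
B=BASE["yellow"]
V=[]
for y in (.10,.20):
    movep([.56,y,.27],RD); hold(.1); V.append(snap("wrist"))
obs=[]
for im,cal in V:
    h=cv2.cvtColor(im,cv2.COLOR_BGR2HSV); m=cv2.inRange(h,np.array((0,0,0)),np.array((180,255,60))); m[200:]=0
    e=proj(cal,np.r_[B+.045*XB+.078*YV,.118])
    n,l,s,ce=cv2.connectedComponentsWithStats(m); i=min([i for i in range(1,n) if s[i,4]>120],key=lambda i:np.hypot(*(ce[i]-e)))
    print(e.round(1),ce[i].round(1),s[i]); obs.append((cal,ce[i]))
X,r=tri(obs); d=X[:2]-B; print("bar x,y,z",(d@XB).round(4),(d@YV).round(4),X[2].round(4),"res",r.round(4),"lean",np.arctan2(d@XB,X[2]-.07))
movep([.42,-.1,.30],RD); im,_=snap("top"); cv2.imwrite("pics/n.png",im); print(read_time())
```

```text
[248.2  93. ] [248.2  92.4] [226  84  46  18 707]
[345.1  94.3] [346.4  93.8] [325  85  45  18 686]
bar x,y,z 0.0452 0.0771 0.1223 res 0.0 lean 0.7125972196214243
89.3667
```

View pics/n.png

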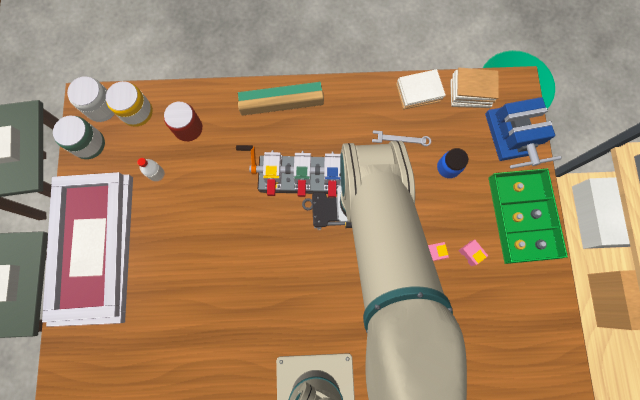

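Bar at x +45.2 mm, matching the far-stop prediction to within 1.5 px in both views. The bystanders are where they started and the robot is clear, so I hand in.

```bash
python3 -c "
from rig import *
finish_job(); print(read_time())"
```

```text
the job is handed in; nothing more can be done
the job is handed in; nothing more can be done
```

All four caps were on the bench. I seated each on its own base, locked each with a pin pushed home from the marked side, swung the crank over to its far stop, and handed the job in at about 89 s.

**Last checks:**
- **Caps:** undersides ended 69.8–70.4 mm above the bench (70 expected). After release, two-view stripe heights were 112.4–113.5 mm (112 expected).
- **Pins:** grip rear edges measured −81.1 to −81.7 mm (−81 expected), and each pin stopped firmly when pushed further.
- **Crank:** the bar was seen 45.2 mm beyond the shaft axis, matching the far-stop position to within 1.5 px. The push met about 10 N there. Estimated lean is 0.71–0.73 rad against 0.75, so the shaft reads about 1.46–1.48 rad.
- **Bystanders:** none looked moved in the last top view.

**Checks that failed or disagreed:**
- The yellow, green and blue cap x-offsets read −5.5 mm after placing. Each stripe's colour patch had merged with the ear paint, so I set those readings aside; red read −0.6 mm.
- The crank's first two-view fix was wrong: one mask caught a finger, and a retry read its height too high. A single view showed it leaning about 0.61 rad rather than 0.75 before the swing.
- The straight-line move onto the red cap hit a joint limit, so I grasped it with the tool turned by half a turn.
- The arm hid the last pin from the top camera, so I picked it from the wrist view.

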